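Load a well plate under the dispensing head and lock it

TASK

Push the white 96-well plate along the dispenser's deck, between the guide rails and under the low dispensing head, until its leading edge is fully home against the end stop, keeping it flat on the deck and without knocking it against the head. Then swing the retaining arm round by its black peg until it is fully closed across the channel behind the plate. Only push with the fingers: lift nothing, and leave the two vials and the pen where they are.

Things in the scene. Friction and masses are not known exactly. Their poses are not given: they have to be found in the camera images.
- dispenser: Plate dispenser, fixed on the counter; place and yaw vary. Origin on the counter under the channel; +x = the way the plate travels, y across the channel, z up. Flat dark grey deck, top at z 10 mm, x -245 to +117 mm, y +-66 mm. White pump housing x 108 to 176 mm, y +-64 mm, 122 mm tall. With the plate fully home its origin is at x +36, y 0, z 10 mm and its trailing edge at x -28 mm.
- channel_mouth (a point): Middle of the channel's mouth, on the deck at dispenser x -74, y 0, z 10 mm. Two steel guide rails 8 mm high, 6 mm thick bound the channel: inner faces at dispenser y +-44.3 mm from x -44 to +104 mm; flared lead-ins of the same height open out to y +-60 mm at the mouth.
- head: White dispensing head, the low bridge over the channel; its frame is the dispenser's frame. Spans x +20 to +84, y -63 to +63 mm. Flat underside at z 27.4 mm (17.4 mm above the deck, 3 mm above the plate's top); top at z 61 mm, thin steel pipes above it up to z 80 mm. Its feet stand outside the rails. The plate must not strike it.
- stop_face (a point): Foot of the dark steel end stop's face, at dispenser x +100, y 0, z 10 mm. The stop is 76 mm wide and 15 mm high; the plate's leading short side comes to rest against it.
- plate: White 96-well plate, loose on the deck before the channel mouth, turned up to 12 deg, off the middle. 127.8 mm along its x, 85.5 mm along its y, 14.4 mm high, 0.06 to 0.13 kg; lowest 6 mm is a skirt of that full size, above it the body is 124.8 x 82.5 mm. Origin at the centre of its underside, z up; its x points roughly along the dispenser's +x. Slides freely on the deck.
- retainer (a joint): Retaining arm, aluminium bar 11 mm wide, 7 mm thick, z 19 to 26 mm above the counter, on an upright pivot on the dispenser's -y side; rad. 0 = fully closed on its inner stop, pointing to dispenser +y across the channel, 1 mm behind the home plate. Opens anticlockwise seen from above; pi/2 points to dispenser -x; limit 2.1. Starts at 1.7 to 2.05. Stays where left; about 1 N at the peg moves it.
- retainer_hinge (a point): Pivot of the retaining arm, at dispenser x = -33.3 mm, y = -57.5 mm, z = 19 mm.
- retainer_peg (a point): Top centre of the upright black peg at the end of the retaining arm, 55 mm from the pivot; 11 mm thick, its top 55 mm above the counter, rising 29 mm above the bar.
- vial_red: Small white vial with a red cap, 24 mm across, 44 mm tall, loose, beside the dispenser on its +y side. Origin at the centre of its underside. Leave it alone.
- vial_blue: Small white vial with a blue cap, 24 mm across, 44 mm tall, loose, beside the dispenser on its +y side. Origin at the centre of its underside. Leave it alone.
- pen: White marker pen with a red cap, 135 mm long (along its y), 17 mm thick, lying loose along the dispenser's -y side beside the head. Origin under its middle. Leave it alone.

How it is judged:
On the way:
1. the plate has been pushed under the head, up to the end stop (within 5 mm) (x of plate in the frame of dispenser above 0.031 m), for 0.1 s.
At the end, for the whole second after the job is handed in: The plate lies flat and at rest between the rails under the head, its leading edge within 2.5 mm of the end stop, and the retaining arm is closed behind it (within 0.08 rad of its inner stop) (x of plate in the frame of dispenser above 0.0336 m and y of plate in the frame of dispenser between -0.004 and 0.004 m and z of plate in the frame of dispenser between 0.008 and 0.012 m and angle between the x axis of plate and the x axis of dispenser, either way round below 0.06 rad and angle between plate's own z axis and vertical below 0.03 rad and value of joint retainer below 0.08 rad and linear speed of plate below 0.01 m/s); the robot touches nothing.
It fails at once if the plate is knocked against the dispensing head (contact force between plate and head above 2 N).
It fails at once if the plate is tipped by more than about 3.5 degrees (angle between plate's own z axis and vertical above 0.06 rad).
It fails at once if the plate is lifted off the deck (by more than 4 mm) (z of plate in the frame of dispenser above 0.014 m).
It fails at once if a vial or the pen is moved by more than 15 mm (distance of any of vial_red, vial_blue, pen from where it was at the start of the episode above 0.015 m).
It also fails if it takes over 51 s, if anything falls off the work surface, if the arm or the gripper's body presses on something with over 40 N, if the wrist force passes 120 N, or if a joint passes its speed limit or range.

ROBOT

A 7-joint arm with a two-finger parallel gripper is mounted at the origin on a cart in front of the work surface, level with it; the furniture and walls round the work are solid. World frame = base frame: x ahead of the robot, y to its left, z up, the work surface at z = 0. Lengths are in m, angles in rad, forces in N, time in s.
With the tool pointing down it reaches from about 0.425 to 0.875 m from the base axis. Payload 4.7 kg.
Tool frame: the origin (TCP) lies on the mounting face of the last link; the fingertips stand 182 mm ahead of it and the grasp point (between the pads) lies ahead of it (ctrl.grip_point_offset is the z of the grasp point in the tool frame, in m); z points along the fingers, y is the line along which they close (so a half turn about z gives the same grasp; the last joint's range is limited). The gripper opens to 87 mm and grips with 3 to 60 N. Pads are 19 mm wide; open, the fingers measure 117 mm over their backs; the gripper's body (75 mm by 190 mm) begins 51 mm behind the grasp point.
Start: joints at [-1.144, 0.321, -0.07, 1.45, 0.023, 1.371, -0.057], TCP at [0.261, 0.595, 0.405] pointing down, gripper open.
Joint ranges: [-2.86, 2.86], [-0.3, 2.09], [-1.38, 1.24], [0.06, 2.45], [-1.56, 4.7], [0.09, 2.05], [-2.69, 2.69]. Speed limits (rad/s): [2.57, 2.57, 3.14, 3.14, 3.14, 3.14, 3.14].

INTERFACE

Orientations are given as a rotation vector (axis times angle).
In Python, from bench import ctrl gives the robot as it stands.
- The arm moves only by the tool tcp_steps, called after "Call:" by a JSON object that holds its "method" and its "body". Schema: {"type":"object","properties":{"motion":{"type":"object","properties":{"sx":{"type":"array","items":{"type":"number"},"minItems":1,"maxItems":20},"sy":{"type":"array","items":{"type":"number"},"minItems":1,"maxItems":20},"sz":{"type":"array","items":{"type":"number"},"minItems":1,"maxItems":20},"spin":{"type":"array","items":{"type":"number"},"minItems":1,"maxItems":20},"jaw":{"type":"array","items":{"type":"number"},"minItems":1,"maxItems":20}},"additionalProperties":false,"required":["sx","sy","sz","spin","jaw"]},"clamp_n":{"type":"number"},"only":{"type":"string"},"quiet":{"type":"boolean"},"lines":{"type":"string"}},"required":["motion"],"additionalProperties":false}. motion is an object with one list for each field, all of the same length, 1 to 20, a row being the entries at one place: sx, sy, sz (the shift in units of 100 mm), spin (a turn about the tool's z in units of 0.1 rad), jaw (the opening from 0.0 (shut) to 1.0 (fully open)); each row is the pose to reach, as a shift and turn from the pose commanded when the call began, along the tool's axes at that moment; what a row does not reach only later rows make up. A row lasts 1/10 s, in which the tool goes at most 0.05 m and 0.15 rad, less where a joint would pass 70% of its speed; a pose out of reach is approached as far as the arm can. The fingers move at their own pace and stop on an object; clamp_n is the grip in N (left out, the last holds). Time passes only in rows, so rows that do not move let the fingers close. The tool returns the time, the measured TCP pose, the force, the opening and the grip force at its end. only (a regular expression) keeps the lines of the reply that match it, lines (a string "A,B") keeps lines A to B, and quiet returns only ok. Input that does not fit is refused with a message, and nothing moves.
- ctrl.get_state(): the state, without advancing time (a new reading comes with each control period).
- ctrl.get_image(name): name is "scene" or "top" or "wrist"; returns (picture, depth): 384x512x3 uint8, red, green, blue; 384x512 float32, m along the optical axis (not along the pixel's ray), 0 where there is no reading.
- ctrl.camera_model(name): a dict with "vertical_fov" (degrees; the focal length in pixels is half the picture's height over the tangent of half this angle, whatever the lens; pixels are square), "cx", "cy" (the principal point, pixels), "rvec" (rotation vector, rad) and "tvec" (3), from world to camera coordinates, as OpenCV has them; the wrist camera has in their place "hand_eye" (4x4, takes a point from camera to tool coordinates, whose origin is the TCP and whose axes are the flange's). Camera axes: x right, y down, z forward; pixel columns grow to the right and rows downward; lengths in m; the calibration is good to about 2 mm. A picture is of the moment at which its call begins: read the wrist's pose just before it. camera_model takes no time and is no camera call.
- ctrl.close_job(): hands the job in; it is judged then, once.
The state is a dict: "time": time; "joint_positions": joint angles; "qd": joint speeds; "joint_torque": joint torques, N m; "position": TCP position; "tool_rot": TCP orientation; "ft_force": force on the tool from outside, world axes, zero at the start; "torque": the same for the moment, N m; "grip_width": opening from 0.0 (shut) to 1.0 (fully open); "grip_force": force on a finger pad.
Only numpy, scipy, OpenCV 4.12 (cv2) and the standard library are available. Lean on these libraries where they do the work, as an engineer would, in place of code of your own. Each camera call takes 0.05 s, during which the arm holds its last target. There are 200 camera calls.

## Working session

There is one attempt and no reset: what is moved stays moved. The work goes in short steps, Python scripts to look and compute and a tool call to move; the robot and the scene stay as the last step left them, time stands still between calls to the robot, and variables do not carry over. Pictures are saved under pics/ and viewed, at most 10 in all, crops included, and the job is handed in when it is done.

```bash
ls; mkdir -p pics
```

Run:
```python
from bench import ctrl
import cv2
s=ctrl.get_state(); print(s['time'],s['position'],s['tool_rot'],ctrl.grip_point_offset,s['grip_width'])
for n in ("scene","top"):
    im,d=ctrl.get_image(n); cv2.imwrite(f'pics/{n}0.png',im[:,:,::-1]); print(n,ctrl.camera_model(n),d.min(),d.max())
    import numpy as np; np.save(f'pics/{n}0d.npy',d)
```

```text
pics
0.0 [0.26073136 0.59520089 0.40365422] [-6.43736199e-01 -3.07467132e+00  2.98406115e-03] 0.1635 0.9962497822426782
scene {'vertical_fov': 47.19311908764587, 'cx': 252.3101693911065, 'cy': 190.33495535193285, 'rvec': array([ 2.02609515, -1.23801438,  0.56452963]), 'tvec': array([-0.14028318,  0.43920696,  0.45858418])} 0.0 1.8940859
top {'vertical_fov': 49.49184342861189, 'cx': 251.5660679234131, 'cy': 187.664993052233, 'rvec': array([ 2.15984133, -2.12778265,  0.19212472]), 'tvec': array([0.12569216, 0.5714121 , 0.81434026])} 0.0 1.8785337
```

View pics/top0.png

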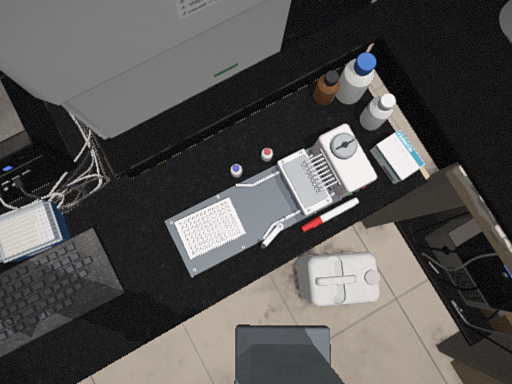

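View pics/scene0.png

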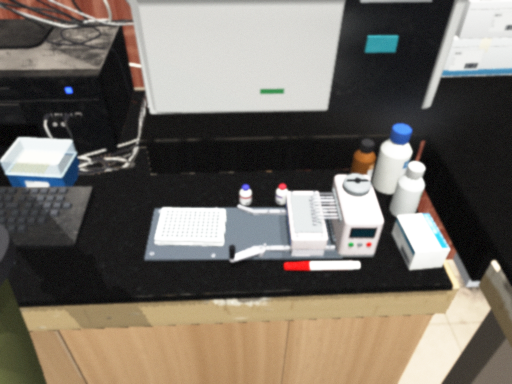

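The top view shows the deck's left corners at about (166,222) and (190,273), the plate centred near (210,228), the retainer bar near (272,232), the head at (306,182) and the pen at (330,215). Next I'll measure the deck and plate.

Create h.py:
```python
import numpy as np, cv2
from bench import ctrl
def cam(n):
    m=ctrl.camera_model(n); f=192/np.tan(np.radians(m['vertical_fov'])/2)
    K=np.array([[f,0,m['cx']],[0,f,m['cy']],[0,0,1]])
    if 'rvec' in m: R=cv2.Rodrigues(m['rvec'])[0]; t=np.array(m['tvec'])
    else:
        s=ctrl.get_state(); Rt=cv2.Rodrigues(np.array(s['tool_rot']))[0]; H=np.array(m['hand_eye'])
        Rw=Rt@H[:3,:3]; c=Rt@H[:3,3]+np.array(s['position']); R=Rw.T; t=-R@c
    return K,R,t
def plane(n_or_cam,px,z):
    K,R,t=cam(n_or_cam) if isinstance(n_or_cam,str) else n_or_cam
    px=np.atleast_2d(px).astype(float); r=np.c_[px,np.ones(len(px))]@np.linalg.inv(K).T@R
    c=-R.T@t; return c+r*((z-c[2])/r[:,2])[:,None]
def proj(n_or_cam,P):
    K,R,t=cam(n_or_cam) if isinstance(n_or_cam,str) else n_or_cam
    p=(np.atleast_2d(P)@R.T+t)@K.T; return p[:,:2]/p[:,2:]
```

Run:
```python
from h import *
im=cv2.imread('pics/top0.png'); hsv=cv2.cvtColor(im,cv2.COLOR_BGR2HSV)
print([(p,im[p[1],p[0]].tolist()) for p in [(180,250),(260,205),(195,262),(210,228),(150,260),(272,232),(266,242)]])
c=cv2.resize(im[110:290,150:390],None,fx=3.3,fy=3.3,interpolation=cv2.INTER_CUBIC); cv2.imwrite('pics/crop1.png',c)
d=np.load('pics/top0d.npy'); K,R,t=cam('top')
for p in [(180,250),(260,205),(210,228),(306,170),(240,120)]:
    r=np.linalg.inv(K)@[p[0],p[1],1]; print(p,R.T@(r*d[p[1],p[0]]-t))
```

```text
[((180, 250), [153, 148, 142]), ((260, 205), [150, 142, 137]), ((195, 262), [153, 146, 141]), ((210, 228), [241, 242, 246]), ((150, 260), [29, 25, 31]), ((272, 232), [235, 236, 239]), ((266, 242), [243, 244, 247])]
(180, 250) [0.44063424 0.28131786 0.01231084]
(260, 205) [0.53777678 0.11524593 0.01234602]
(210, 228) [0.48657593 0.21918316 0.02412454]
(306, 170) [0.60547044 0.02353559 0.06042211]
(240, 120) [0.72845064 0.16138676 0.0035203 ]
```

View pics/crop1.png

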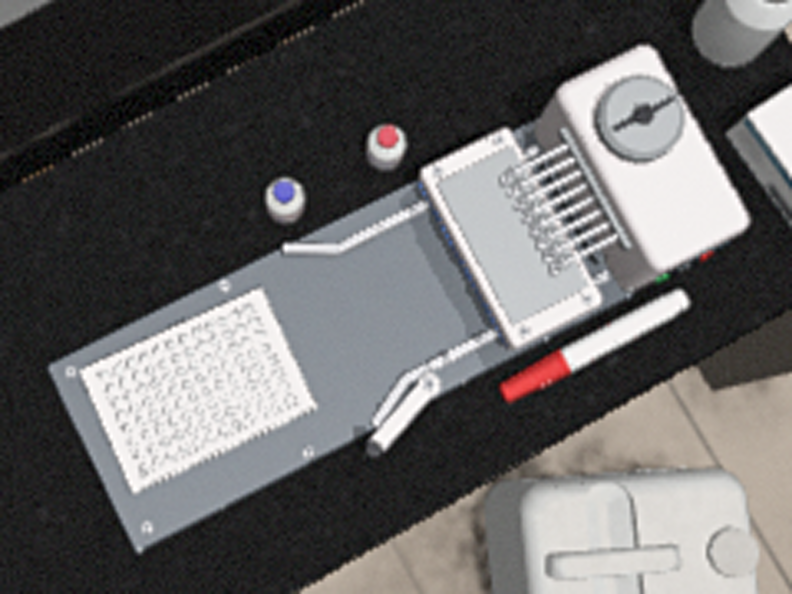

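The crop shows the plate clear of the rails and slightly turned. The retainer is open with its peg at crop (376,447), pixel (264,245), and its pivot is at pixel (281,226). The deck's edges are crisp, so I'll fit those.

Run:
```python
from h import *
im=cv2.imread('pics/top0.png'); g=cv2.cvtColor(im,cv2.COLOR_BGR2GRAY).astype(np.float32)
C=cam('top')
# subpixel edge search: along segment a->b, sample normals, find max gradient
def edge(a,b,thr,z,n=40,h=6):
    a,b=np.array(a,float),np.array(b,float); u=(b-a)/np.linalg.norm(b-a); nn=np.array([-u[1],u[0]])
    s=np.linspace(-h,h,8*h+1); P=a+np.linspace(0,1,n)[:,None]*(b-a)
    Q=P[:,None]+s[None,:,None]*nn
    v=cv2.remap(g,Q[...,0].astype(np.float32),Q[...,1].astype(np.float32),cv2.INTER_LINEAR)
    pts=[]
    for i in range(n):
        w=v[i]-thr; k=np.where(w[:-1]*w[1:]<0)[0]
        if len(k): k=k[np.argmin(abs(s[k]))]; pts.append(Q[i,k])
    p=plane(C,pts,z)[:,:2].astype(np.float32)
    l=cv2.fitLine(p,cv2.DIST_HUBER,0,.01,.01).ravel()
    d=l[:2]; r=(p-l[2:])@np.array([-d[1],d[0]]); print(len(p),'rms mm',1e3*np.sqrt(np.median(r**2)),'deg',np.degrees(np.arctan2(d[1],d[0])))
    return l
f=lambda x,y:(150+(x)/3.3,110+(y)/3.3)
print('deck'); 
E=edge(f(60,385),f(135,535),90,.01); U=edge(f(70,355),f(265,262),90,.01); L=edge(f(160,540),f(350,440),90,.01)
def X(a,b): 
    t=np.linalg.solve(np.c_[a[:2],-b[:2]],b[2:]-a[2:]); return a[2:]+t[0]*a[:2]
c1,c2=X(E,U),X(E,L); print('corners',c1,c2,'width',np.linalg.norm(c1-c2))
ds=[l[:2]*np.sign(-l[1]) for l in (U,L)]; e=c1-c2; ds.append(np.array([e[1],-e[0]])/np.linalg.norm(e))
ex=sum(ds)/np.linalg.norm(sum(ds)); ey=np.array([-ex[1],ex[0]])
O=(c1+c2)/2+.245*ex; yaw=np.arctan2(ex[1],ex[0]); print('O',O,'yaw',yaw,np.degrees(yaw))
print('plate')
k=[f(82,370),f(263,290),f(315,408),f(135,491)]
S=[]
for i in range(4):
    a,b=np.array(k[i]),np.array(k[(i+1)%4]); S.append(edge(a+.1*(b-a),b-.1*(b-a),195,.0244,h=4))
q=np.array([X(S[i-1],S[i]) for i in range(4)]); print(q,[np.linalg.norm(q[i]-q[i-1]) for i in range(4)])
toD=lambda p:np.array([(p-O)@ex,(p-O)@ey])
m=q.mean(0); px=(q[1]+q[2]-q[0]-q[3]); print('plate in D',toD(m),'yaw deg',np.degrees(np.arctan2(px@ey,px@ex)))
for n,p,z in (('peg',(263.9,245.5),.055),('hinge',(281,226),.026)): print(n,toD(plane(C,p,z)[0,:2]))
T=np.eye(4);T[:2,0]=ex;T[:2,1]=ey;T[:2,3]=O;np.save('T.npy',T)
chk=[[-33.3,-57.5,26],[20,63,61],[20,-63,61],[-74,60,18],[-245,66,10],[117,66,10]]
print(proj(C,np.array([(T@[*np.array(c)/1e3,1])[:3] for c in chk])))
```

```text
deck
40 rms mm 0.13744184 deg 27.927715
40 rms mm 0.15223478 deg -61.967648
40 rms mm 0.16538063 deg -61.905766
corners [0.50219876 0.318486  ] [0.38590145 0.2568377 ] width 0.13162665
O [0.55913895 0.07137604] yaw -1.0817882 -61.981895
plate
40 rms mm 0.15712814 deg -64.16237
40 rms mm 0.16218542 deg 25.896332
40 rms mm 0.4177078 deg -64.686356
40 rms mm 0.032052666 deg 25.75371
[[0.49832967 0.2950706 ]
 [0.55316025 0.18183798]
 [0.47682816 0.14477915]
 [0.42294356 0.25870264]] [np.float32(0.083700016), np.float32(0.12580945), np.float32(0.08485249), np.float32(0.12602425)]
plate in D [-0.16479552  0.00689767] yaw deg -2.4426737
peg [-0.08312261 -0.07791566]
hinge [-0.03131355 -0.05851068]
[[279.93126799 226.00383861]
 [276.88035697 160.52676755]
 [306.10083662 215.07031158]
 [237.0080196  185.87251832]
 [163.67780344 220.29268354]
 [313.5282676  144.98345905]]
```

Add to h.py:
```python
T=np.load('T.npy'); ex,ey,O=T[:2,0],T[:2,1],T[:2,3]
def where():
    s=ctrl.get_state(); p=np.array(s['position']); R=cv2.Rodrigues(np.array(s['tool_rot']))[0]
    d=p[:2]-O; yaw=np.degrees(np.arctan2(R[:2,0]@ey,R[:2,0]@ex))
    print('t',round(s['time'],2),'D',np.round([d@ex,d@ey,p[2]-.182],4),'toolx yaw in D',round(yaw,2),'z',np.round(R[:,2],4),'F',np.round(s['ft_force'],2),'w',s['grip_width'])
    return p,R
def shift(x,y,ztip):
    p,R=where(); g=np.r_[O+ex*x+ey*y,ztip+.182]; print('shift',np.round(R.T@(g-p),4))
```

```bash
python3 -c "
from h import *
shift(-.264,.007,.15)"
```

```text
t 0.1 D [-0.6026 -0.0174  0.2218] toolx yaw in D -141.67 z [-6.0e-04 -1.6e-03 -1.0e+00] F [-1.03 -0.26 -0.09] w 1.0005301504997757
shift [-0.2808 -0.1908  0.0721]
```

The rows are not in the units I measure in: shifts go in units of 100 mm and turns go in units of 0.1 rad. I convert before sending: -0.2808 m is -2.808, -0.24 m is -2.4, 0.669 rad is 6.69.

Call:
{"method": "tcp_steps", "body": {"motion": {"sx": [-0.4,-0.8,-1.2,-1.6,-2,-2.4,-2.808,-2.808,-2.808,-2.808],"sy": [-0.27,-0.54,-0.81,-1.09,-1.36,-1.63,-1.908,-1.908,-1.908,-1.908],"sz": [0,0.1,0.2,0.3,0.45,0.6,0.72,0.72,0.72,0.72],"spin": [1.4,2.8,4.2,5.6,6.69,6.69,6.69,6.69,6.69,6.69],"jaw": [0.4,0.4,0.4,0.4,0.4,0.4,0.4,0.4,0.4,0.4]}, "clamp_n": 20}}

```text
time: 1.1
position: [0.4407, 0.3092, 0.3329]
tool_rot: [-1.615, -2.694, -0.001]
ft_force: [0.0, -0.5, -0.3]
grip_width: 0.405
grip_force: 0.0
```

Run:
```python
from h import *
shift(-.264,.007,.013)
C=cam('wrist'); im,d=ctrl.get_image('wrist'); cv2.imwrite('pics/w1.png',im[:,:,::-1])
```

```text
t 1.1 D [-0.2656  0.0072  0.1509] toolx yaw in D -179.91 z [-4.e-04  8.e-04 -1.e+00] F [ 0.02 -0.49 -0.27] w 0.4049870193997005
shift [-0.0017 -0.0002  0.1379]
```

View pics/w1.png

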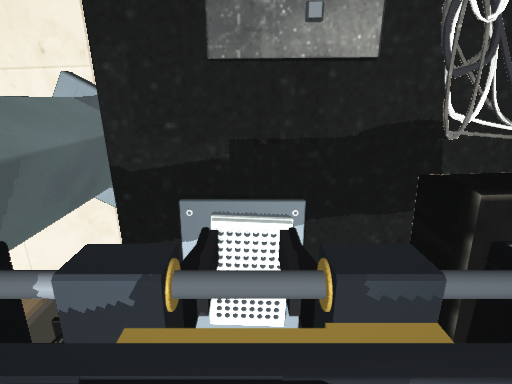

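The wrist view looks back past the fingers. The deck's trailing edge is at row 200 and the plate's trailing side at about row 217, columns 211–292, lying between the fingertips. Descending now.

Scaled: 0.137 m is 1.37, 0.13 m is 1.3.

Call:
{"method": "tcp_steps", "body": {"motion": {"sx": [0,0,0,0,0,0,0],"sy": [0,0,0,0,0,0,0],"sz": [0.45,0.85,1.15,1.3,1.37,1.37,1.37],"spin": [0,0,0,0,0,0,0],"jaw": [0.4,0.4,0.4,0.4,0.4,0.4,0.4]}}}

```text
time: 1.85
position: [0.4416, 0.309, 0.1968]
tool_rot: [1.616, 2.694, 0.003]
ft_force: [-0.1, 0.1, 1.0]
grip_width: 0.399
grip_force: 0.0
```

Run:
```python
from h import *
where()
im,d=ctrl.get_image('top'); cv2.imwrite('pics/t1.png',cv2.resize(im[190:290,140:300,::-1],None,fx=4,fy=4,interpolation=cv2.INTER_CUBIC))
```

```text
t 1.85 D [-0.265   0.0079  0.0148] toolx yaw in D -179.93 z [ 0.0014  0.0014 -1.    ] F [-0.1   0.1   0.98] w 0.39882190138205037
```

View pics/t1.png

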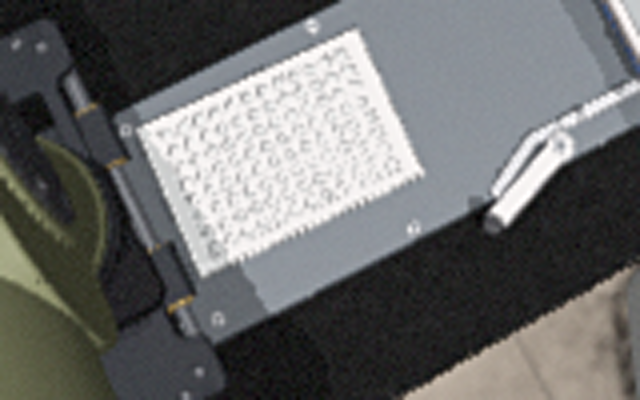

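The top view shows the fingers down behind the plate with a gap and nothing disturbed. I'll push in stages, easing the plate about 7 mm to −y.

Call:
{"method": "tcp_steps", "body": {"motion": {"sx": [-0.08,-0.14,-0.19,-0.24,-0.29,-0.34,-0.39,-0.44,-0.49,-0.54,-0.59,-0.64,-0.69,-0.72,-0.72],"sy": [0,0,0,0,0,0,-0.01,-0.02,-0.03,-0.04,-0.05,-0.06,-0.07,-0.075,-0.075],"sz": [0.01,0.01,0.01,0.01,0.01,0.01,0.01,0.01,0.01,0.01,0.01,0.01,0.01,0.01,0.01],"spin": [0,0,0,0,0,0,0,0,0,0,0,0,0,0,0],"jaw": [0.4,0.4,0.4,0.4,0.4,0.4,0.4,0.4,0.4,0.4,0.4,0.4,0.4,0.4,0.4]}}}

```text
time: 3.4
position: [0.4689, 0.2401, 0.1947]
tool_rot: [1.619, 2.692, -0.001]
ft_force: [-0.4, 0.1, -0.6]
grip_width: 0.401
grip_force: 0.0
```

Add to h.py:
```python
def seg(im,a,b,thr,z,C,n=40,h=5):
    "fit world line to the threshold crossing nearest the D-frame segment a-b (m) at height z"
    g=cv2.cvtColor(im,cv2.COLOR_RGB2GRAY).astype(np.float32)
    w=[(T@[*p,z,1])[:3] for p in (a,b)]; a,b=proj(C,np.array(w)); u=(b-a)/np.linalg.norm(b-a); nn=np.array([-u[1],u[0]])
    s=np.linspace(-h,h,8*h+1); Q=(a+np.linspace(.08,.92,n)[:,None]*(b-a))[:,None]+s[None,:,None]*nn
    v=cv2.remap(g,Q[...,0].astype(np.float32),Q[...,1].astype(np.float32),cv2.INTER_LINEAR)-thr
    pts=[Q[i,k[np.argmin(abs(s[k]))]] for i in range(n) if len(k:=np.where(v[i,:-1]*v[i,1:]<0)[0])]
    p=plane(C,pts,z)[:,:2]-O; p=np.c_[p@ex,p@ey].astype(np.float32)
    return cv2.fitLine(p,cv2.DIST_HUBER,0,.01,.01).ravel()
def plate(im,x,y,yaw=0,z=.0244,lead=True):
    C=cam('top'); c,s=np.cos(yaw),np.sin(yaw); r=lambda u,v:(x+c*u-s*v,y+s*u+c*v); L,W=.0624,.04125
    for n,a,b in (('+y',(-L,W),(0 if not lead else L,W)),('-y',(-L,-W),(0 if not lead else L,-W)),('trail',(-L,-W),(-L,W)))+((('lead',(L,-W),(L,W)),) if lead else ()):
        l=seg(im,r(*a),r(*b),195,z,C); d=np.degrees(np.arctan2(l[1],l[0])); print(n,'mid mm',np.round(l[2:]*1e3,1),'deg',round((d+45)%90-45,2))
```

Run:
```python
from h import *
p,R=where()
im,d=ctrl.get_image('top'); cv2.imwrite('pics/t2.png',cv2.resize(im[140:290,140:340,::-1],None,fx=4,fy=4,interpolation=cv2.INTER_CUBIC))
plate(im,-.118,.001)
```

```text
t 3.4 D [-0.1914 -0.0004  0.0127] toolx yaw in D 179.95 z [-0.e+00 -5.e-04 -1.e+00] F [-0.45  0.14 -0.59] w 0.4007480133196476
+y mid mm [-102.7   43.8] deg 0.15
-y mid mm [-113.2  -40.2] deg 0.15Traceback (most recent call last):
  File "<stdin>", line 4, in <module>
  File "h.py", line 38, in plate
    l=seg(im,r(*a),r(*b),195,z,C); d=np.degrees(np.arctan2(l[1],l[0])); print(n,'mid mm',np.round(l[2:]*1e3,1),'deg',round((d+45)%90-45,2))
  File "h.py", line 33, in seg
    p=plane(C,pts,z)[:,:2]-O; p=np.c_[p@ex,p@ey].astype(np.float32)
      ~~~~~^^^^^^^^^
  File "h.py", line 13, in plane
    px=np.atleast_2d(px).astype(float); r=np.c_[px,np.ones(len(px))]@np.linalg.inv(K).T@R
                                          ~~~~~~~~~~~~~~~~~~~~~~~~~~^~~~~~~~~~~~~~~~~~~
ValueError: matmul: Input operand 1 has a mismatch in its core dimension 0, with gufunc signature (n?,k),(k,m?)->(n?,m?) (size 3 is different from 1)
```

View pics/t2.png

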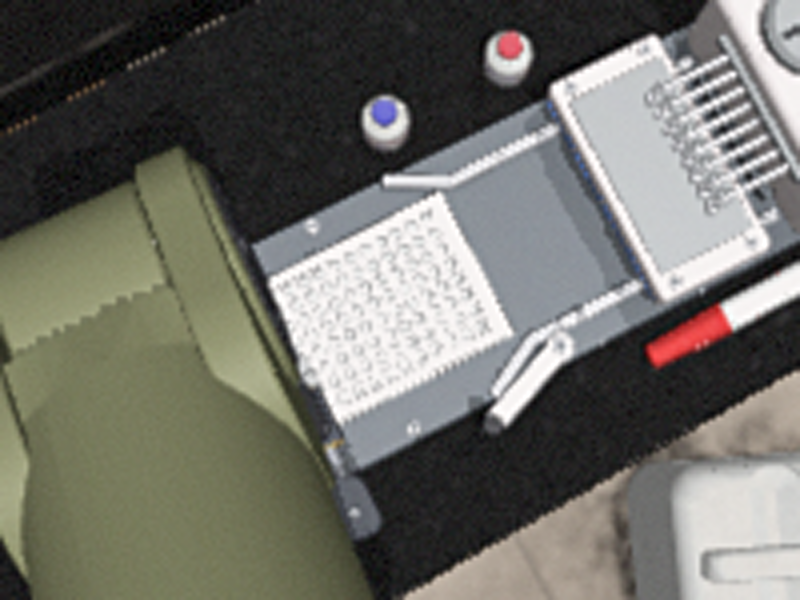

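The plate is now square to within 0.15° and about 1.8 mm to +y, with its leading edge entering the mouth. Continuing the push with a slight −y correction.

Call:
{"method": "tcp_steps", "body": {"motion": {"sx": [-0.05,-0.1,-0.15,-0.2,-0.25,-0.3,-0.35,-0.4,-0.45,-0.5,-0.55,-0.58,-0.6,-0.6],"sy": [-0.002,-0.005,-0.008,-0.012,-0.015,-0.018,-0.018,-0.018,-0.018,-0.018,-0.018,-0.018,-0.018,-0.018],"sz": [0,0,0,0,0,0,0,0,0,0,0,0,0,0],"spin": [0,0,0,0,0,0,0,0,0,0,0,0,0,0],"jaw": [0.4,0.4,0.4,0.4,0.4,0.4,0.4,0.4,0.4,0.4,0.4,0.4,0.4,0.4]}}}

```text
time: 4.85
position: [0.4955, 0.1868, 0.1948]
tool_rot: [1.618, 2.693, 0.0]
ft_force: [0.8, -0.2, 1.1]
grip_width: 0.4
grip_force: 0.0
```

Run:
```python
from h import *
where()
im,d=ctrl.get_image('top'); cv2.imwrite('pics/t3.png',cv2.resize(im[120:260,190:370,::-1],None,fx=4.2,fy=4.2,interpolation=cv2.INTER_CUBIC))
C=cam('top')
for x0 in (-.005,0,.005):
    l=seg(im,(x0,-.03),(x0,.03),195,.0244,C); print(l)
```

```text
t 4.85 D [-0.1318 -0.002   0.0128] toolx yaw in D 179.98 z [ 3.e-04 -1.e-04 -1.e+00] F [ 0.85 -0.17  1.09] w 0.4001900953845138
[ 0.01678753 -0.9998591  -0.00531961 -0.00180481]
[ 0.07076515  0.997493    0.00474401 -0.00584798]
[ 5.0135056e-04  9.9999988e-01  6.5872236e-03 -7.8937293e-05]
```

View pics/t3.png

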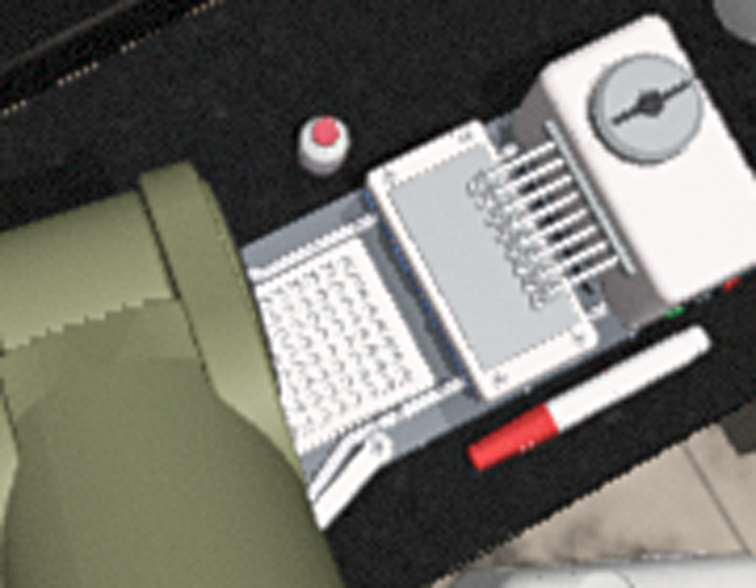

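The plate is straight in the channel and its skirt's leading edge is at about +8 mm, so the finger offset is 12.1 mm. That leaves roughly 92 mm to home.

Scaled: -0.086 m is -0.86, -0.084 m is -0.84.

Call:
{"method": "tcp_steps", "body": {"motion": {"sx": [-0.05,-0.1,-0.15,-0.2,-0.25,-0.3,-0.35,-0.4,-0.45,-0.5,-0.55,-0.6,-0.65,-0.7,-0.75,-0.79,-0.82,-0.84,-0.86,-0.86],"sy": [0,0.005,0.01,0.015,0.02,0.02,0.02,0.02,0.02,0.02,0.02,0.02,0.02,0.02,0.02,0.02,0.02,0.02,0.02,0.02],"sz": [0,0,0,0,0,0,0,0,0,0,0,0,0,0,0,0,0,0,0,0],"spin": [0,0,0,0,0,0,0,0,0,0,0,0,0,0,0,0,0,0,0,0],"jaw": [0.4,0.4,0.4,0.4,0.4,0.4,0.4,0.4,0.4,0.4,0.4,0.4,0.4,0.4,0.4,0.4,0.4,0.4,0.4,0.4]}}}

```text
time: 6.9
position: [0.5376, 0.1119, 0.1949]
tool_rot: [1.618, 2.693, 0.0]
ft_force: [0.3, 0.1, -0.3]
grip_width: 0.4
grip_force: 0.0
```

```bash
python3 -c "
from h import *
where()"
```

```text
t 6.9 D [-0.0459  0.      0.0129] toolx yaw in D 179.99 z [ 4.e-04 -1.e-04 -1.e+00] F [ 0.25  0.13 -0.29] w 0.40045555596038296
```

Call:
{"method": "tcp_steps", "body": {"motion": {"sx": [-0.01,-0.02,-0.03,-0.04,-0.04,-0.04],"sy": [0,0,0,0,0,0],"sz": [0,0,0,0,0,0],"spin": [0,0,0,0,0,0],"jaw": [0.4,0.4,0.4,0.4,0.4,0.4]}}}

```text
time: 7.5
position: [0.5394, 0.1084, 0.1948]
tool_rot: [1.618, 2.693, 0.0]
ft_force: [-0.0, 0.6, -0.1]
grip_width: 0.403
grip_force: 0.1
```

```bash
python3 -c "
from h import *
where()"
```

```text
t 7.5 D [-0.042  -0.      0.0128] toolx yaw in D 179.99 z [ 3.e-04 -1.e-04 -1.e+00] F [-0.01  0.64 -0.06] w 0.40290890061212814
```

Scaled: -0.002 m is -0.02, -0.0015 m is -0.015.

Call:
{"method": "tcp_steps", "body": {"motion": {"sx": [-0.005,-0.01,-0.015,-0.02,-0.02,-0.02],"sy": [0,0,0,0,0,0],"sz": [0,0,0,0,0,0],"spin": [0,0,0,0,0,0],"jaw": [0.4,0.4,0.4,0.4,0.4,0.4]}}}

```text
time: 8.1
position: [0.5402, 0.107, 0.1948]
tool_rot: [-1.617, -2.693, -0.0]
ft_force: [-1.1, 1.4, 0.9]
grip_width: 0.398
grip_force: 0.9
```

```bash
python3 -c "
from h import *
where()"
```

```text
t 8.1 D [-0.0404 -0.      0.0128] toolx yaw in D -179.99 z [-2.e-04  3.e-04 -1.e+00] F [-1.14  1.38  0.88] w 0.39750459847607417
```

Call:
{"method": "tcp_steps", "body": {"motion": {"sx": [-0.004,-0.008,-0.01,-0.01,-0.01],"sy": [0,0,0,0,0],"sz": [0,0,0,0,0],"spin": [0,0,0,0,0],"jaw": [0.4,0.4,0.4,0.4,0.4]}}}

```text
time: 8.6
position: [0.5404, 0.1068, 0.1947]
tool_rot: [-1.616, -2.693, -0.001]
ft_force: [-3.0, 5.0, 1.4]
grip_width: 0.4
grip_force: 2.6
```

```bash
python3 -c "
from h import *
where()"
```

```text
t 8.6 D [-0.0401  0.0001  0.0127] toolx yaw in D -179.96 z [-9.0e-04  1.1e-03 -1.0e+00] F [-2.98  5.01  1.38] w 0.3995135224223894
```

Home contact: 5.8 N, stalled with the fingers at −40.1 mm, exactly where the home position predicts. Now back off, rise, and look at the plate and the peg.

Call:
{"method": "tcp_steps", "body": {"motion": {"sx": [0.04,0.15,0.35,0.5,0.5,0.7,1.1,1.5,1.5],"sy": [0,0,0,0,0,0,0,0,0],"sz": [0,0,0,0,-0.4,-0.8,-1,-1,-1],"spin": [0,0,0,0,0,0,0,0,0],"jaw": [0.4,0.4,0.4,0.4,0.2,0,0,0,0]}}}

```text
time: 9.5
position: [0.4673, 0.2441, 0.2958]
tool_rot: [-1.605, -2.699, -0.005]
ft_force: [0.4, -0.2, 0.3]
grip_width: 0.05
grip_force: 0.0
```

Run:
```python
from h import *
p,R=where(); print(ctrl.get_state()['joint_positions'].__repr__())
im,d=ctrl.get_image('top'); cv2.imwrite('pics/t4.png',cv2.resize(im[120:270,190:370,::-1],None,fx=4,fy=4,interpolation=cv2.INTER_CUBIC))
C=cam('top')
l=seg(im,(-.0265,-.028),(-.0265,.03),195,.0244,C); print('trail body edge (-26.5 home)',l)
for c,z in (((-84.2,-78.4),.055),((-33.3,-57.5),.026)): print((proj(C,(T@[c[0]/1e3,c[1]/1e3,z,1])[:3])-[190,120])*4)
```

```text
t 9.5 D [-1.956e-01  1.000e-04  1.138e-01] toolx yaw in D -179.49 z [ 8.0e-04  3.6e-03 -1.0e+00] F [ 0.37 -0.22  0.3 ] w 0.0499952436015175
array([-7.33088170e-01,  1.42446898e-01,  2.18704889e-01,  1.89813211e+00,
       -3.76031759e-02,  1.10219711e+00, -1.68594165e-03])
trail body edge (-26.5 home) [ 0.03320746 -0.9994485  -0.02819807  0.00513129]
[[294.1345683  503.86775437]]
[[359.72507198 424.01535445]]
```

View pics/t4.png

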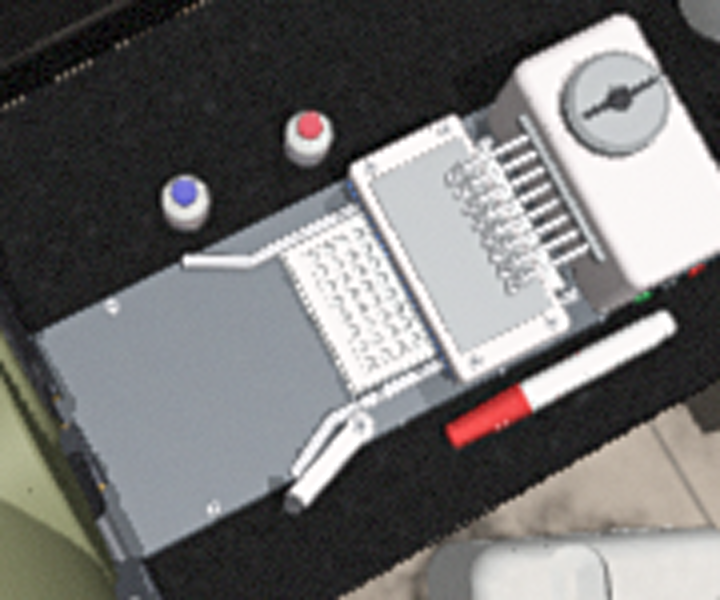

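The plate sits home with its trailing edge at about −28 mm. The peg is at crop (293,505), matching the prediction, so the retainer is at about 1.96 rad.

```bash
python3 -c "
from h import *
shift(-.091,-.105,.085); shift(-.091,-.105,.034)"
```

```text
t 9.55 D [-1.925e-01 -1.000e-04  1.131e-01] toolx yaw in D -179.66 z [ 8.e-04  8.e-04 -1.e+00] F [-0.51 -0.5   0.  ] w 0.02412615372531001
shift [-0.1009 -0.1055  0.028 ]
t 9.55 D [-1.925e-01 -1.000e-04  1.131e-01] toolx yaw in D -179.66 z [ 8.e-04  8.e-04 -1.e+00] F [-0.51 -0.5   0.  ] w 0.02412615372531001
shift [-0.1009 -0.1056  0.079 ]
```

Call:
{"method": "tcp_steps", "body": {"motion": {"sx": [-0.2,-0.4,-0.6,-0.8,-1,-1.01,-1.01,-1.01,-1.01,-1.01,-1.01],"sy": [-0.3,-0.6,-0.9,-1.05,-1.055,-1.055,-1.055,-1.055,-1.055,-1.055,-1.055],"sz": [0,0,0,0,0,0,0,0,0,0,0],"spin": [-1.4,-2.8,-4.2,-5.6,-7,-8.4,-9.8,-11.2,-13,-13,-13],"jaw": [0,0,0,0,0,0,0,0,0,0,0]}}}

```text
time: 10.65
position: [0.4246, 0.0989, 0.2945]
tool_rot: [0.336, -3.123, 0.001]
ft_force: [0.4, -0.2, 0.7]
grip_width: 0.009
grip_force: 0.0
```

```bash
python3 -c "
from h import *
shift(-.091,-.105,.034)"
```

```text
t 10.65 D [-0.0875 -0.1058  0.1125] toolx yaw in D -105.72 z [-1.e-04 -5.e-04 -1.e+00] F [ 0.36 -0.2   0.74] w 0.008628329965999399
shift [0.0001 0.0037 0.0785]
```

Scaled: 0.0785 m is 0.785, 0.065 m is 0.65.

Call:
{"method": "tcp_steps", "body": {"motion": {"sx": [0,0,0,0,0],"sy": [0,0,0,0,0],"sz": [0.4,0.65,0.785,0.785,0.785],"spin": [0,0,0,0,0],"jaw": [0,0,0,0,0]}}}

```text
time: 11.15
position: [0.4248, 0.0994, 0.2165]
tool_rot: [-0.339, 3.123, -0.001]
ft_force: [0.1, -0.4, -0.3]
grip_width: 0.003
grip_force: 0.0
```

Run:
```python
from h import *
p,R=where()
# waypoints: arm angle th, face normal phi; in tool axes now
s0=np.array([(p[:2]-O)@ex,(p[:2]-O)@ey]); phi0=np.radians(74.3)
for th in (1.96,1.8,1.6,1.4,1.2,1.0,.8,.6,.4,.2,.1,0):
    phi=min(1.297,th*.8); peg=np.array([-.0333-.055*np.sin(th),-.0575+.055*np.cos(th)])
    c=peg-.0176*np.array([np.cos(phi),np.sin(phi)]); dw=(c-s0)[0]*ex+(c-s0)[1]*ey
    print(th,np.round(R.T@np.r_[dw,0],4)[:2],'turn',round(1.297-phi,2),'D',np.round(c,4))
```

```text
t 11.15 D [-0.0879 -0.1054  0.0345] toolx yaw in D -105.62 z [ 1.e-04 -3.e-04 -1.e+00] F [ 0.1  -0.4  -0.27] w 0.002797218161819003
1.96 [-0.0095  0.0037] turn 0.0 D [-0.0889 -0.0953]
1.8 [-0.0168  0.0086] turn 0.0 D [-0.0916 -0.0869]
1.6 [-0.0269  0.0132] turn 0.02 D [-0.0933 -0.076 ]
1.4 [-0.0379  0.0182] turn 0.18 D [-0.0952 -0.064 ]
1.2 [-0.0496  0.0209] turn 0.34 D [-0.0947 -0.052 ]
1.0 [-0.0616  0.0213] turn 0.5 D [-0.0918 -0.0404]
0.8 [-0.0732  0.0194] turn 0.66 D [-0.0869 -0.0297]
0.6 [-0.0842  0.0153] turn 0.82 D [-0.08   -0.0202]
0.4 [-0.094   0.0092] turn 0.98 D [-0.0714 -0.0124]
0.2 [-0.1025  0.0014] turn 1.14 D [-0.0616 -0.0064]
0.1 [-0.106  -0.0031] turn 1.22 D [-0.0563 -0.0042]
0 [-0.1091 -0.0079] turn 1.3 D [-0.0509 -0.0025]
```

Call:
{"method": "tcp_steps", "body": {"motion": {"sx": [-0.095,-0.168,-0.22,-0.27,-0.325,-0.38,-0.438,-0.496,-0.556,-0.616,-0.674,-0.732,-0.787,-0.842,-0.89,-0.94,-0.983,-1.025,-1.025,-1.025],"sy": [0.037,0.086,0.11,0.13,0.157,0.18,0.196,0.21,0.212,0.213,0.204,0.194,0.174,0.153,0.123,0.092,0.053,0.014,0.014,0.014],"sz": [0,0,0,0,0,0,0,0,0,0,0,0,0,0,0,0,0,0,0,0],"spin": [0,0,0,0.2,1,1.8,2.6,3.4,4.2,5,5.8,6.6,7.4,8.2,9,9.8,10.6,11.4,11.4,11.4],"jaw": [0,0,0,0,0,0,0,0,0,0,0,0,0,0,0,0,0,0,0,0]}}}

```text
time: 13.15
position: [0.5245, 0.1233, 0.2163]
tool_rot: [1.395, 2.814, -0.0]
ft_force: [0.1, 0.3, -0.1]
grip_width: 0.006
grip_force: 0.0
```

Run:
```python
from h import *
shift(-.0509,-.0025,.034)
im,d=ctrl.get_image('scene'); cv2.imwrite('pics/s5.png',cv2.resize(im[150:290,140:390,::-1],None,fx=3.2,fy=3.2,interpolation=cv2.INTER_CUBIC))
```

```text
t 13.15 D [-0.0621 -0.0061  0.0343] toolx yaw in D -170.74 z [ 4.e-04 -3.e-04 -1.e+00] F [ 0.08  0.32 -0.08] w 0.005901878100419237
shift [-0.0116  0.0018  0.0003]
```

View pics/s5.png

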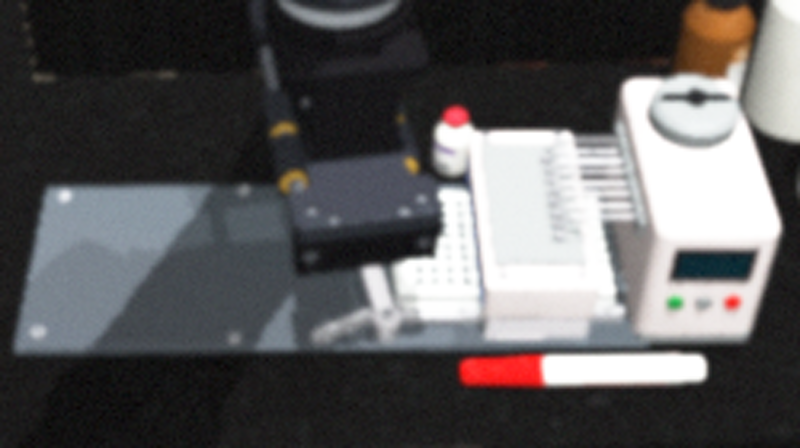

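The scene view shows the bar (crop about (378,285)) swung nearly across behind the plate, with the fingers following. Finishing slowly onto the inner stop.

Scaled: -0.0115 m is -0.115, -0.0105 m is -0.105, 0.16 rad is 1.6.

Call:
{"method": "tcp_steps", "body": {"motion": {"sx": [-0.03,-0.06,-0.085,-0.105,-0.115,-0.115,-0.115],"sy": [0.005,0.01,0.013,0.016,0.018,0.018,0.018],"sz": [0,0,0,0,0,0,0],"spin": [0.4,0.8,1.2,1.6,1.6,1.6,1.6],"jaw": [0,0,0,0,0,0,0]}}}

```text
time: 13.9
position: [0.5327, 0.1153, 0.2164]
tool_rot: [1.616, 2.694, 0.001]
ft_force: [-0.1, 0.8, -0.4]
grip_width: 0.008
grip_force: 0.3
```

```bash
python3 -c "
from h import *
where()"
```

```text
t 13.9 D [-0.0512 -0.0027  0.0344] toolx yaw in D -179.93 z [ 3.e-04  3.e-04 -1.e+00] F [-0.08  0.85 -0.39] w 0.008200657243624569
```

Scaled: -0.001 m is -0.01, -0.0005 m is -0.005.

Call:
{"method": "tcp_steps", "body": {"motion": {"sx": [-0.005,-0.01,-0.01,-0.01],"sy": [0,0,0,0],"sz": [0,0,0,0],"spin": [0,0,0,0],"jaw": [0,0,0,0]}}}

```text
time: 14.3
position: [0.5332, 0.1142, 0.2163]
tool_rot: [1.618, 2.693, 0.0]
ft_force: [-0.2, 2.2, 0.7]
grip_width: 0.009
grip_force: 0.4
```

```bash
python3 -c "
from h import *
where()"
```

```text
t 14.3 D [-0.05   -0.0028  0.0343] toolx yaw in D -180.0 z [ 1.e-04  1.e-04 -1.e+00] F [-0.2   2.23  0.68] w 0.008970986936948682
```

Scaled: -0.0015 m is -0.015, -0.001 m is -0.01.

Call:
{"method": "tcp_steps", "body": {"motion": {"sx": [-0.005,-0.01,-0.015,-0.015,-0.015],"sy": [0,0,0,0,0],"sz": [0,0,0,0,0],"spin": [0,0,0,0,0],"jaw": [0,0,0,0,0]}}}

```text
time: 14.8
position: [0.5335, 0.1138, 0.2162]
tool_rot: [-1.616, -2.692, -0.001]
ft_force: [-3.1, 4.6, 1.7]
grip_width: 0.008
grip_force: 2.7
```

```bash
python3 -c "
from h import *
where()"
```

```text
t 14.8 D [-0.0495 -0.0027  0.0342] toolx yaw in D -179.96 z [-9.0e-04  1.2e-03 -1.0e+00] F [-3.13  4.57  1.7 ] w 0.008313877257525115
```

It stalled at 5.5 N, so the arm is on its stop. Retreating and checking from above.

Call:
{"method": "tcp_steps", "body": {"motion": {"sx": [0.04,0.2,0.5,0.8,1.2,1.6,1.8,1.8,1.8],"sy": [0,0,0,0,0,0,0,0,0],"sz": [0,0,-0.1,-0.4,-0.8,-1,-1,-1,-1],"spin": [0,0,0,0,0,0,0,0,0],"jaw": [0,0,0,0,0,0,0,0,0]}}}

```text
time: 15.7
position: [0.4497, 0.2709, 0.316]
tool_rot: [1.617, 2.692, -0.001]
ft_force: [-0.0, 0.8, -0.4]
grip_width: 0.004
grip_force: 0.0
```

Run:
```python
from h import *
where()
im,d=ctrl.get_image('top'); cv2.imwrite('pics/t6.png',cv2.resize(im[120:270,190:370,::-1],None,fx=4,fy=4,interpolation=cv2.INTER_CUBIC))
C=cam('top')
for n,c,z in (('hinge',(-33.3,-57.5),.026),('peg closed',(-33.3,-2.5),.055)): print(n,(proj(C,(T@[c[0]/1e3,c[1]/1e3,z,1])[:3])-[190,120])*4)
```

```text
t 15.7 D [-0.2276 -0.0029  0.134 ] toolx yaw in D 179.99 z [ 9.0e-04 -1.6e-03 -1.0e+00] F [-0.01  0.79 -0.36] w 0.0037494680746189405
hinge [[359.72507198 424.01535445]]
peg closed [[313.98386594 323.46302519]]
```

View pics/t6.png

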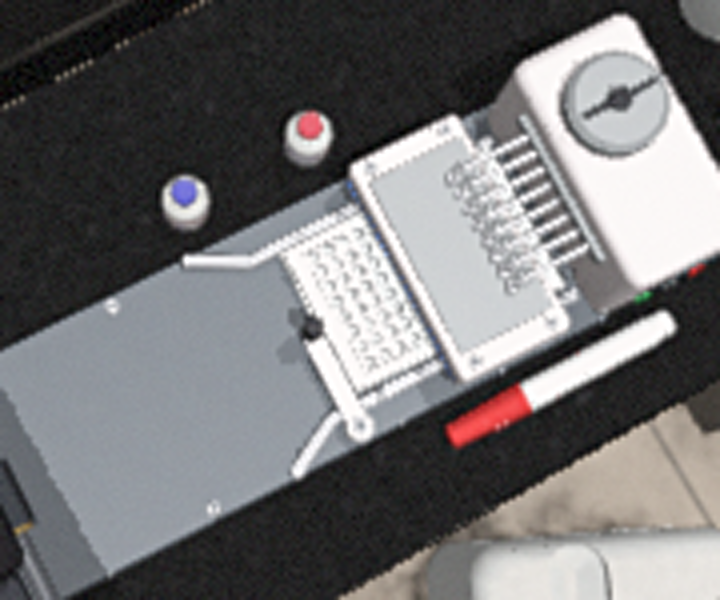

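The peg is at (311,326) and the hinge at (359,427). Both are offset from prediction by the same roughly 3 crop pixels, so the arm is closed. The plate is home, and the vials and pen are where they were.

```bash
python3 -c "
from bench import ctrl
print(ctrl.close_job())"
```

```text
the job is handed in; nothing more can be done
None
```

The plate is home against the end stop, the retaining arm is closed on its inner stop behind it, and the vials and pen haven't moved; I handed the job in at about 16 s, but no verdict was returned.

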